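# Turn the footed plate over against the bench plate's edge

### The job

The small metal plate standing on four feet must lie upside down on the raised steel bench plate so that its feet can be measured. Without gripping it or lifting it off, push it with the fingertips against the near edge of the bench plate until it tips up on that edge, then push it right over so that it comes to rest flat and entirely on the bench plate, feet up. Leave the other loose things where they are.

Things in the scene. Friction and masses are not known exactly. Their poses are not given: they have to be found in the camera images.
- footed_plate: bare aluminium plate (70 x 100 x 8 mm along own x, y, z) on four steel feet 14 mm across, 18 mm tall at x +-18, y +-33 mm; 0.14 to 0.28 kg. Origin: centre, level with the soles; z from feet to plain face, up at the start. Own x within 0.15 rad of the bench plate's x. Overhangs its feet by 10 mm near and far. On its far rim it can balance upright; pushed some 15 degrees past that it falls over
- bench_plate: raised dark steel plate fixed to the worktop, 140 mm along own x (away from the robot), 260 mm along y, 12 mm tall, square edges, five small holes along its far side. Origin: centre of its underside; z up. The footed plate's feet stop against its near (-x) side, and the 10 mm overhang then lies above it
- stop_edge (a point): middle of the bench plate's near top edge, 12 mm above the worktop
- far_rim (a point): footed plate: middle of the lower edge of its far side, own (35, 0, 18) mm
- near_rim (a point): footed plate: middle of the lower edge of its near side, where it is pushed, own (-35, 0, 18) mm
- corner_fl (a point): footed plate: its far left corner (as it lies at the start), mid-thickness, 22 mm above the soles
- corner_fr (a point): footed plate: its far right corner (as it lies at the start), mid-thickness, 22 mm above the soles
- corner_nl (a point): footed plate: its near left corner (as it lies at the start), mid-thickness, 22 mm above the soles
- corner_nr (a point): footed plate: its near right corner (as it lies at the start), mid-thickness, 22 mm above the soles
- gauge_block: steel gauge block 9 x 35 x 30 mm, stands on the raised bench plate near its left end; leave alone; origin at the centre of its underside
- collet: steel spring collet, 28 mm across, 36 mm tall, stands on the raised bench plate near its right end; leave alone; origin at the centre of its underside
- coupling: threaded coupling with a hexagon nut, 31 mm across, 56 mm tall, stands on the worktop left of the work; leave alone; origin at the centre of its underside
- marker: marker pen 138 mm long, 18 mm thick, lies on the worktop right of the work; leave alone; origin at the centre of its underside
- loupe: black loupe, 36 mm across, 19 mm tall, on the worktop to the left; leave alone; origin at the centre of its underside
- setting_ring: steel ring 45 mm across, 12 mm tall, on the worktop to the left; leave alone; origin at the centre of its underside
- screwdriver_b: small screwdriver 136 mm long, on the worktop to the right; leave alone; origin at the centre of its underside
Things that resemble listed ones, but are neither listed nor needed, are in the scene too. What is meant by the footed_plate is not red, and is the larger of those in its own colour.

How it is judged:
By the outcome, as a careful person would: the job done as asked, in the order asked, and still so for the second after the job is handed in, with the robot touching nothing.
It also fails if it takes over 48 s, if anything falls off the work surface, if the arm or the gripper's body presses on something with over 40 N, if the wrist force passes 120 N, or if a joint passes its speed limit or range.

### The arm

A 6-joint arm with a two-finger parallel gripper is mounted at the origin on a cart in front of the work surface, level with it; the furniture and walls round the work are solid. World frame = base frame: x ahead of the robot, y to its left, z up, the work surface at z = 0. Lengths are in mm, angles in rad, forces in N, time in s.
With the tool pointing down it reaches from about 400 to 925 mm from the base axis. Payload 12.5 kg.
Tool frame: the origin (TCP) lies where the fingers leave the gripper's body, on its centre line; the fingertips stand 78 mm ahead of it and the grasp point (between the pads) lies 59 mm ahead of it; z points along the fingers, y is the direction in which the jaws open and shut (so a half turn about z gives the same grasp; the last joint's range is limited). The gripper opens to 95 mm and grips with 3 to 60 N. Pads are 20 mm wide; open, the fingers measure 119 mm over their backs; the gripper's body (75 mm by 180 mm) begins 59 mm behind the grasp point.
Start: joints at [1.007, 0.491, 1.559, -0, 1.092, -0.106], TCP at [276.218, 560.662, 292.261] pointing down, gripper open.
Joint ranges: [-3.1, 3.1], [-0.84, 2.19], [0.05, 2.79], [-1.13, 4.28], [0.06, 2.93], [-2.69, 2.69]. Speed limits (rad/s): [2.22, 2.22, 2.79, 3.14, 3.14, 3.14].

### API

Orientations are given as [roll, pitch, yaw] about the fixed x, y, z axes, in that order (R = Rz(yaw) Ry(pitch) Rx(roll)).
In Python, from cell import env, viewer, ticket, search_frame gives the robot as it stands.
- The arm moves only by the shell command python3 -m inch 'ROWS'. ROWS is a JSON object of lists of equal length, an entry for each row: "hand": the opening, from 0 (shut) to 1 (fully open); "delta_pos": the shift along the tool's x, y, z in cm, a list of three; "turn": the turn about the tool's z in rad. A call has 1 to 20 rows; each row shifts and turns the commanded pose from where the row before left it, along the tool's axes as they then stand; what a row does not reach is not made up. A row lasts 1/10 s, in which the tool goes at most 50 mm and 8.59 degrees, less where a joint would pass 70% of its speed; a pose out of reach is approached as far as the arm can. A call is refused whole if a number of a shift passes 5 or a number of a turn 0.15, either way. A call with a gripper value outside its range is refused whole. The fingers move at their own pace and stop on an object; the grip force is fixed at half the most. Time passes only in rows, so rows that do not move let the fingers close. It gives the time, the measured TCP pose, the force and the opening at its end, in the units of the state.
- env.state(): the state, without advancing time (a new reading comes with each control period).
- viewer.read_camera(name): name is "scene" or "top" or "wrist"; returns (picture, depth): 384x512x3 uint8, blue, green, red; 384x512 float32, mm along the optical axis (not along the pixel's ray), 0 where there is no reading.
- viewer.get_calibration(name): a dict with "fx", "fy", "cx", "cy" (pixels), "T" (4x4, takes a point from camera to world coordinates). Camera axes: x right, y down, z forward; pixel columns grow to the right and rows downward; lengths in mm; the calibration is good to about 2 mm. The wrist camera is an equidistant fisheye: a pixel r from the principal point sees the ray r / f radians off the axis. A picture is of the moment at which its call begins: read the wrist's pose just before it. get_calibration takes no time and is no camera call; for the wrist camera it gives the pose at the moment of the call.
- ticket.job_done(): hands the job in, once; it reports no verdict.
Trained networks look in the newest picture that a camera, given by its name, has taken for a name from the list of things; names that differ only in an ending like _2 or _b are one class to them, and where a whole thing is asked for, a point or a joint stands for the part that bears it (a point fixed in the world has none). Each returns a list of dicts, best first, with "p" (0 to 1); they miss things now and then, are a little off and sometimes report something else, mostly with a low value. They report only what shows in the picture. A call takes as long as a camera call. They do not tell look-alikes from the thing itself.
- search_frame(camera, label): "centre" ([column, row] in pixels, amid what is visible of it).
The state is a dict: "t": time; "joints": joint angles; "qvel": joint speeds; "tau": joint torques, N m; "eef_pos": TCP position; "tcp_rot": TCP orientation; "ft_force": force on the tool from outside, world axes, zero at the start; "moment": the same for the moment, N m; "opening": opening from 0.0 (shut) to 1.0 (fully open).
Only numpy, scipy, OpenCV 4.12 (cv2) and the standard library are available. Lean on these libraries where they do the work, as an engineer would, in place of code of your own. Each camera call takes 0.05 s, during which the arm holds its last target.

## Working session

There is one attempt and no reset: what is moved stays moved. The work goes in short steps, Python scripts to look and compute and a shell command to move; the robot and the scene stay as the last step left them, time stands still between calls to the robot, and variables do not carry over. Pictures are saved under pics/ and viewed, and the job is handed in when it is done.

```bash
ls; mkdir -p pics; python3 - <<'E'
from cell import env, viewer, ticket, search_frame
import cv2,numpy as np
print(env.state())
for n in ("scene","top","wrist"):
    p,d=viewer.read_camera(n); c=viewer.get_calibration(n)
    cv2.imwrite(f"pics/{n}0.png",p); np.savez(f"pics/{n}0.npz",p=p,d=d,**{k:np.array(v) for k,v in c.items()})
    print(n,{k:np.round(v,3).tolist() for k,v in c.items()})
E
```

```text
pics
{'t': 0.0, 'joints': array([ 1.00739315e+00,  4.91551871e-01,  1.55943664e+00, -9.55401833e-06,
        1.09169466e+00, -1.05596936e-01]), 'qvel': array([-0.00019886, -0.0010201 ,  0.00037888, -0.00139389, -0.00171196,
        0.00235071]), 'tau': array([ 7.56976715e-04, -6.12636995e+01, -2.58191568e+01,  6.92080893e-02,
        4.81750583e-02, -1.70724948e-04]), 'eef_pos': array([276.13586573, 560.5207633 , 291.67088969]), 'tcp_rot': array([-3.14050732e+00, -1.06514514e-04,  2.68379077e+00]), 'ft_force': array([0.28473412, 0.32266693, 0.18991284]), 'moment': array([-0.06017253,  0.01424652, -0.02084307]), 'opening': 0.9990310965522573}
scene {'fx': 494.406, 'fy': 494.406, 'cx': 255.243, 'cy': 196.291, 'T': [[0.777, -0.482, 0.405, -152.524], [-0.629, -0.579, 0.519, -828.175], [-0.015, -0.658, -0.753, 1318.613], [0.0, 0.0, 0.0, 1.0]]}
top {'fx': 387.992, 'fy': 387.992, 'cx': 258.681, 'cy': 189.079, 'T': [[-0.004, -0.99, 0.138, 378.288], [-1.0, 0.004, -0.006, 47.23], [0.005, -0.138, -0.99, 1110.025], [0.0, 0.0, 0.0, 1.0]]}
wrist {'fx': 297.319, 'fy': 297.319, 'cx': 253.473, 'cy': 190.286, 'T': [[0.443, 0.872, 0.21, 217.068], [0.897, -0.43, -0.106, 591.477], [-0.002, 0.235, -0.972, 385.42], [0.0, 0.0, 0.0, 1.0]]}
```

View pics/scene0.png

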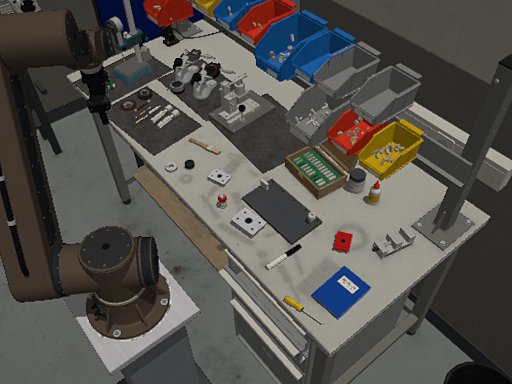

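View pics/top0.png

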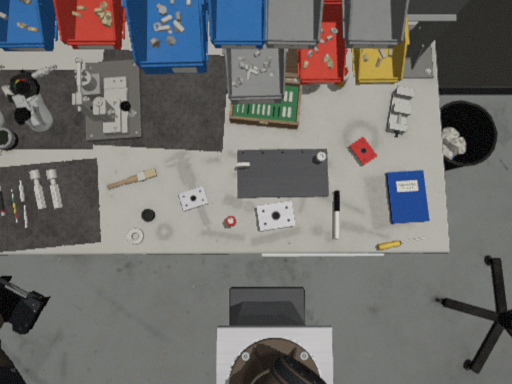

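View pics/wrist0.png

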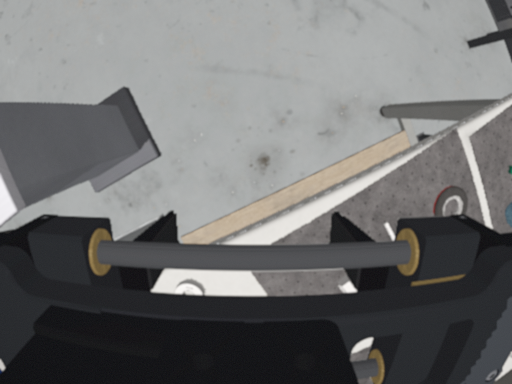

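Candidates in the top picture are the aluminium plate at (275,216), a smaller aluminium one at (193,199) and a red one at (362,150). By the description it is the larger aluminium one at (275,216). I'll measure it and check a close crop.

```bash
cat > h.py <<'E'
import numpy as np,cv2
def load(f):
    z=np.load(f); return z['p'],z['d'],z
def cloud(d,c):
    v,u=np.mgrid[0:d.shape[0],0:d.shape[1]]
    P=np.stack([(u-c['cx'])/c['fx']*d,(v-c['cy'])/c['fy']*d,d],-1)
    T=np.array(c['T']); W=P@T[:3,:3].T+T[:3,3]
    W[d<=0]=np.nan
    return W
def rect(W,m):
    pts=W[m][:,:2].astype(np.float32)
    return cv2.minAreaRect(pts)
E
python3 - <<'E'
from h import *
p,d,c=load('pics/top0.npz'); W=cloud(d,c)
for (u,v) in [(275,222),(193,199),(362,152),(262,210),(280,175),(322,157),(244,165),(231,221),(336,200),(308,235),(290,235),(230,170),(345,215)]: print((u,v),W[v,u].round(1))
cr=cv2.resize(p[130:250,170:370],None,fx=4,fy=4,interpolation=cv2.INTER_CUBIC); cv2.imwrite('pics/crop_top.png',cr)
# plates by depth and region
z=W[...,2]
def comp(z0,z1,u,v,mask=None):
    m=((z>z0)&(z<z1)).astype(np.uint8)
    n,l=cv2.connectedComponents(m,connectivity=4); 
    return (l==l[v,u])&(m>0)
for nm,z0,z1,u,v in [('plate',20,34,262,210),('small',14,34,185,199),('bench',6,18,280,180)]:
    m=comp(z0,z1,u,v); print(nm,m.sum(),rect(W,m),np.nanmedian(z[m]))
p,d,c=load('pics/scene0.npz'); W=cloud(d,c); z=W[...,2]
cv2.imwrite('pics/crop_sc.png',cv2.resize(p[150:280,190:350],None,fx=4,fy=4,interpolation=cv2.INTER_CUBIC))
for nm,z0,z1,u,v in [('plate',20,34,240,219),('bench',6,18,280,210)]:
    m=comp(z0,z1,u,v); print(nm,m.sum(),rect(W,m),np.nanmedian(z[m]))
E
```

```text
(275, 222) [436.8  -4.2  26. ]
(193, 199) [503.  226.5  19.5]
(362, 152) [ 638.  -258.    16.7]
(262, 210) [470.3  31.9  28.8]
(280, 175) [572.7 -20.8   9.7]
(322, 157) [ 618.  -137.7   41.9]
(244, 165) [595.9  81.8  41.3]
(231, 221) [438.5 116.7  53.4]
(336, 200) [ 498.9 -178.5   16.4]
(308, 235) [401.  -99.2  -2. ]
(290, 235) [401.2 -47.9  -1.5]
(230, 170) [ 5.897e+02  1.239e+02 -2.000e-01]
(345, 215) [ 457.3 -205.8    1.9]
plate 888 ((454.7412414550781, -5.280948638916016), (69.99044799804688, 99.93577575683594), 8.269692420959473) 25.56599716266578
small 462 ((505.12750244140625, 227.72482299804688), (51.79670715332031, 72.60601806640625), 17.98465347290039) 18.691445046761032
bench 4146 ((579.1025390625, -28.957305908203125), (140.90577697753906, 258.4792175292969), 0.3007337152957916) 11.574663732883891
plate 514 ((457.6842956542969, -8.317909240722656), (76.17394256591797, 102.97189331054688), 7.712181091308594) 26.60120747554629
bench 2233 ((584.5590209960938, -29.417800903320312), (150.94447326660156, 265.490966796875), 0.22829405963420868) 12.554628570475643
```

View pics/crop_top.png

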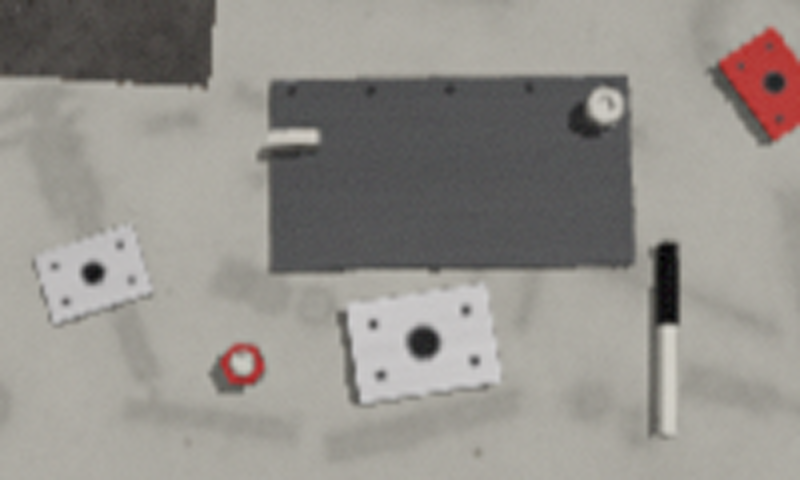

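View pics/crop_sc.png

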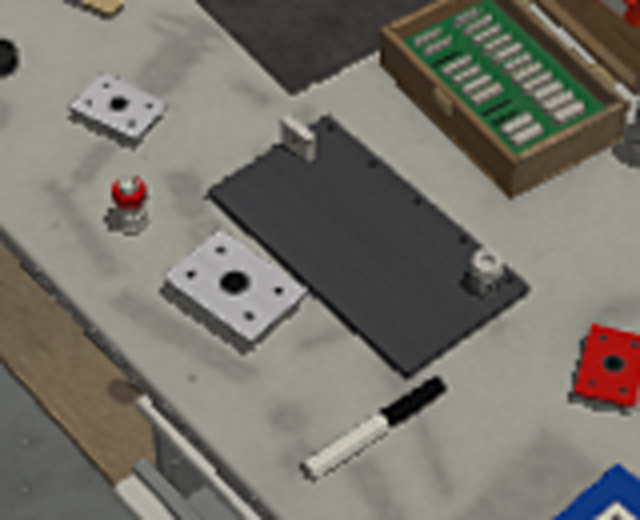

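The close crops confirm it. The larger aluminium plate is centred at (455,-5) with yaw about +0.14. The bench's near edge is at x≈509. I'll turn the jaws along world y, close them nearly, so the fingertips pass between the feet, and come in front of the near side.

```bash
python3 -m inch '{"hand":[0.17,0.17,0.17,0.17,0.17],"delta_pos":[[0,0,0],[0,0,0],[0,0,0],[0,0,0],[0,0,0]],"turn":[-0.1145,-0.1145,-0.1145,-0.1145,0]}'
python3 -m inch '{"hand":[0.17,0.17,0.17,0.17,0.17,0.17,0.17,0.17,0.17,0.17,0.17,0.17,0.17,0.17],"delta_pos":[[-0.9,-4,0],[-0.9,-4,0],[-0.9,-4,0],[-0.9,-4,0],[-0.9,-4,0],[-0.9,-4,0],[-0.9,-4,0.5],[-0.9,-4,1],[-0.9,-4,1],[-0.9,-4,1],[-0.9,-4,1],[-0.9,-4,1],[-0.9,-4,1],[0,0,0]],"turn":[0,0,0,0,0,0,0,0,0,0,0,0,0,0]}'
```

```text
t: 0.65
eef_pos: [276.2, 560.6, 292.0]
tcp_rot: [-3.141, -0.0, -3.14]
ft_force: [-0.1, -0.5, 0.1]
opening: 0.638
t: 2.05
eef_pos: [394.0, 37.3, 226.4]
tcp_rot: [-3.141, -0.001, 3.133]
ft_force: [0.6, 1.3, 0.1]
opening: 0.17
```

```bash
python3 -m inch '{"hand":[0.17,0.17,0.17,0.17,0.17,0.17],"delta_pos":[[-0.2,-4.6,2],[0,0,3],[0,0,4],[0,0,4],[0,0,0.8],[0,0,0]],"turn":[0,0,0,0,0,0]}'
python3 - <<'E'
from cell import *
import cv2,numpy as np
for n in ("scene","top"):
    p,d=viewer.read_camera(n); c=viewer.get_calibration(n)
    np.savez(f"pics/{n}1.npz",p=p,d=d,**{k:np.array(v) for k,v in c.items()})
    r=p[150:280,190:350] if n=="scene" else p[130:250,170:370]
    cv2.imwrite(f"pics/{n}1.png",cv2.resize(r,None,fx=4,fy=4,interpolation=cv2.INTER_CUBIC))
E
```

```text
t: 2.65
eef_pos: [395.1, -4.7, 88.9]
tcp_rot: [3.141, -0.003, 3.141]
ft_force: [0.1, -0.2, 0.2]
opening: 0.17
```

View pics/scene1.png

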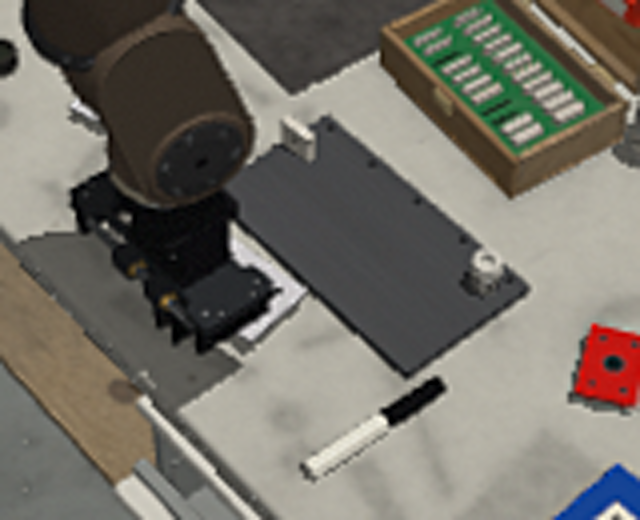

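View pics/top1.png

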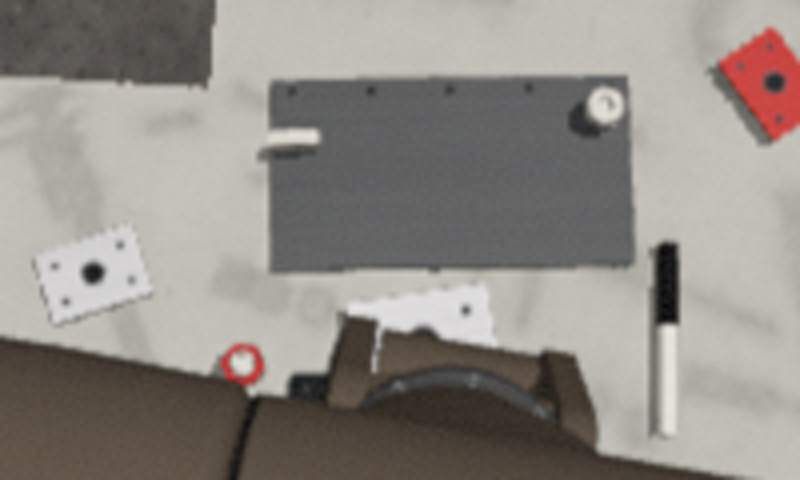

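```bash
python3 -m inch '{"hand":[0.17,0.17,0.17,0.17,0.17,0.17,0.17,0.17,0.17,0.17,0.17],"delta_pos":[[-0.4,0,0],[-0.4,0,0],[-0.4,0,0],[-0.4,0,0],[-0.4,0,0],[-0.4,0,0],[-0.4,0,0],[-0.4,0,0],[-0.4,0,0],[-0.3,0,0],[0,0,0]],"turn":[0,0,0,0,0,0,0,0,0,0,0]}'
python3 -m inch '{"hand":[0.17,0.17],"delta_pos":[[-0.3,0,0],[0,0,0]],"turn":[0,0]}'
python3 - <<'E'
from cell import *
import cv2,numpy as np
for n in ("scene","top"):
    p,d=viewer.read_camera(n); c=viewer.get_calibration(n)
    np.savez(f"pics/{n}2.npz",p=p,d=d,**{k:np.array(v) for k,v in c.items()})
    r=p[150:280,190:350] if n=="scene" else p[130:250,170:370]
    cv2.imwrite(f"pics/{n}2.png",cv2.resize(r,None,fx=4,fy=4,interpolation=cv2.INTER_CUBIC))
E
```

```text
t: 3.85
eef_pos: [435.1, -5.2, 89.3]
tcp_rot: [-3.141, 0.001, -3.141]
ft_force: [0.7, 0.3, 0.4]
opening: 0.171
t: 4.05
eef_pos: [437.7, -5.2, 89.3]
tcp_rot: [3.142, 0.001, -3.141]
ft_force: [0.8, -0.2, 0.3]
opening: 0.17
```

View pics/scene2.png

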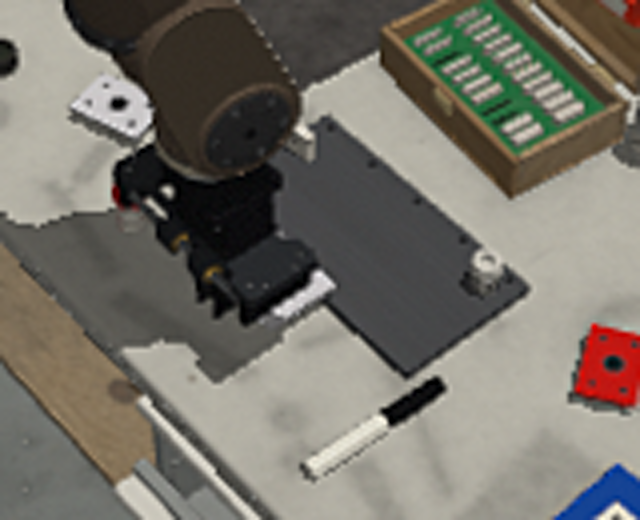

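View pics/top2.png

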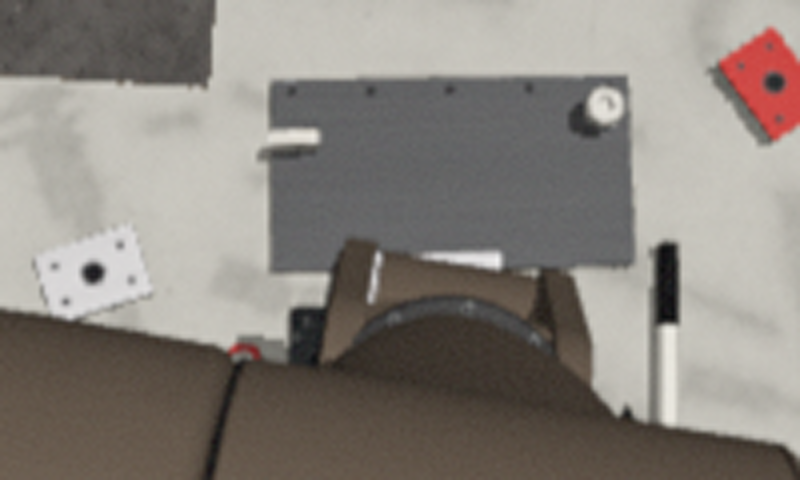

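```bash
for i in 1 2 3; do python3 -m inch '{"hand":[0.17,0.17],"delta_pos":[[-0.2,0,0],[0,0,0]],"turn":[0,0]}' | grep -E "eef|ft_f"; done
python3 - <<'E'
from cell import *
from h import *
p,d=viewer.read_camera("top"); c=viewer.get_calibration("top"); W=cloud(d,c)
for u in range(255,300,3):
    col=[(v,W[v,u].round(0).tolist()) for v in range(188,200) if 20<W[v,u,2]<35]
    print(u,col[0] if col else None)
cv2.imwrite("pics/top3.png",cv2.resize(p[130:250,170:370],None,fx=4,fy=4,interpolation=cv2.INTER_CUBIC))
E
```

```text
eef_pos: [438.4, -5.0, 89.2]
ft_force: [-4.4, -1.3, 3.4]
eef_pos: [438.8, -5.0, 89.2]
ft_force: [-12.5, -4.1, 9.2]
eef_pos: [439.2, -4.8, 89.1]
ft_force: [-20.4, -7.1, 13.3]
255 None
258 None
261 None
264 (193, [518.0, 26.0, 26.0])
267 None
270 None
273 None
276 None
279 None
282 (193, [518.0, -25.0, 25.0])
285 (193, [518.0, -33.0, 28.0])
288 (193, [518.0, -41.0, 29.0])
291 (193, [518.0, -50.0, 26.0])
294 (193, [518.0, -59.0, 25.0])
297 None
```

View pics/top3.png

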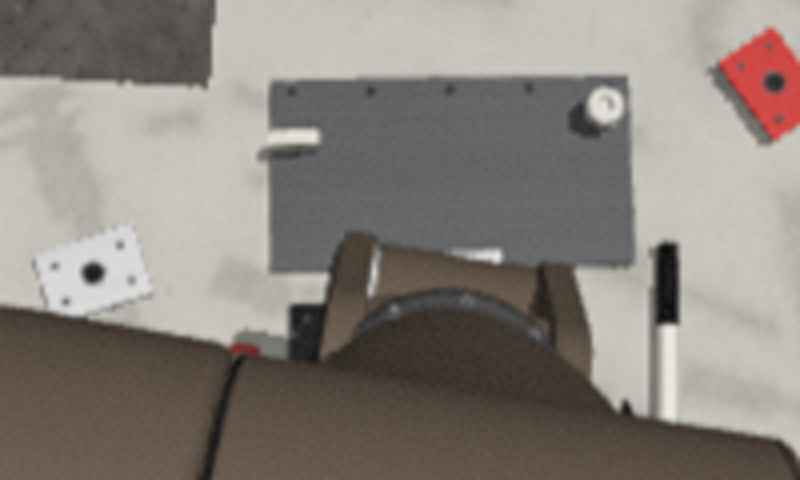

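The plate is now square against the bench edge, with its far edge at x≈518 and its centre at y≈-10. Before tipping it I'll centre the fingers on it so that they pass between the feet.

```bash
python3 -m inch '{"hand":[0.13,0.13,0.13,0.13,0.13,0.13],"delta_pos":[[0.9,0,0],[0,-0.5,0.2],[0,0,0],[-0.4,0,0],[-0.2,0,0],[0,0,0]],"turn":[0,0,0,0,0,0]}'
python3 -m inch '{"hand":[0.13,0.13,0.13],"delta_pos":[[-0.2,0,0],[-0.1,0,0],[0,0,0]],"turn":[0,0,0]}'
```

```text
t: 5.4
eef_pos: [438.9, -10.1, 87.1]
tcp_rot: [3.141, -0.005, -3.141]
ft_force: [-10.6, -6.0, 5.9]
opening: 0.128
t: 5.7
eef_pos: [439.4, -10.0, 87.0]
tcp_rot: [3.14, -0.011, -3.141]
ft_force: [-21.6, -9.8, 14.8]
opening: 0.128
```

```bash
python3 -m inch '{"hand":[0.13,0.13,0.13,0.13],"delta_pos":[[0,0,-0.2],[0,0,-0.2],[0,0,-0.2],[0,0,0]],"turn":[0,0,0,0]}'
python3 -m inch '{"hand":[0.13,0.13,0.13,0.13],"delta_pos":[[-0.05,0,-0.25],[-0.05,0,-0.25],[-0.05,0,-0.25],[0,0,0]],"turn":[0,0,0,0]}'
python3 - <<'E'
from cell import *
import cv2,numpy as np
p,d=viewer.read_camera("scene")
cv2.imwrite("pics/scene4.png",cv2.resize(p[150:280,190:350],None,fx=4,fy=4,interpolation=cv2.INTER_CUBIC))
E
```

```text
t: 6.1
eef_pos: [440.8, -10.0, 92.9]
tcp_rot: [3.141, -0.008, -3.141]
ft_force: [-13.9, -7.0, 2.7]
opening: 0.128
t: 6.5
eef_pos: [443.2, -10.0, 100.7]
tcp_rot: [3.141, -0.005, -3.141]
ft_force: [-11.7, -4.4, 3.3]
opening: 0.133
```

View pics/scene4.png

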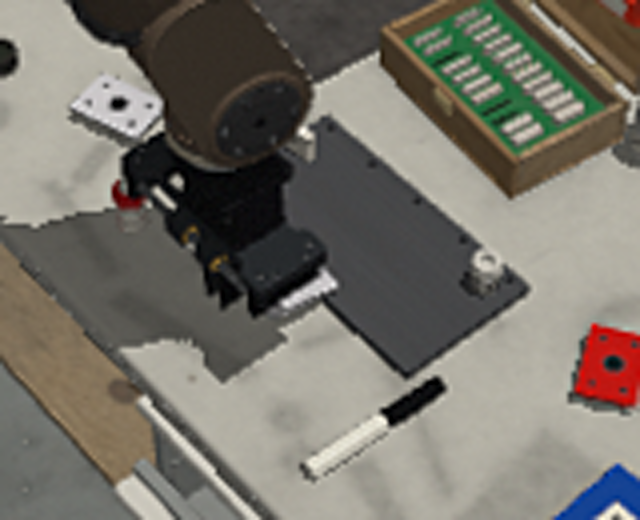

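The plate is tipping: x and z follow the expected arc, at about 14 degrees. I'll carry on round it.

```bash
python3 -m inch '{"hand":[0.13,0.13,0.13,0.13,0.13],"delta_pos":[[-0.12,0,-0.3],[-0.13,0,-0.3],[-0.14,0,-0.3],[-0.15,0,-0.3],[0,0,0]],"turn":[0,0,0,0,0]}'
python3 -m inch '{"hand":[0.13,0.13],"delta_pos":[[-0.18,0,-0.28],[0,0,0]],"turn":[0,0]}'
python3 - <<'E'
from cell import *
from h import *
for n in("scene","top"):
    p,d=viewer.read_camera(n); 
    r=p[150:280,190:350] if n=="scene" else p[130:250,170:370]
    cv2.imwrite(f"pics/{n}5.png",cv2.resize(r,None,fx=4,fy=4,interpolation=cv2.INTER_CUBIC))
E
```

```text
t: 7.05
eef_pos: [449.5, -10.0, 112.9]
tcp_rot: [3.141, -0.003, -3.141]
ft_force: [-7.4, -2.2, 4.6]
opening: 0.125
t: 7.25
eef_pos: [451.5, -10.0, 115.7]
tcp_rot: [3.141, -0.003, -3.141]
ft_force: [-7.1, -1.8, 4.8]
opening: 0.128
```

View pics/scene5.png

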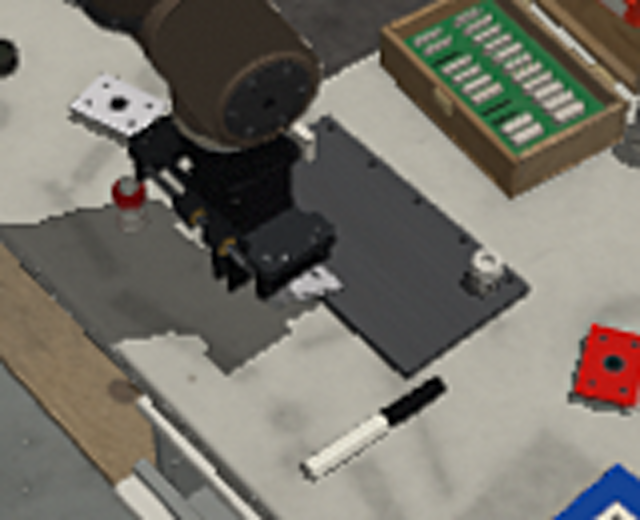

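View pics/top5.png

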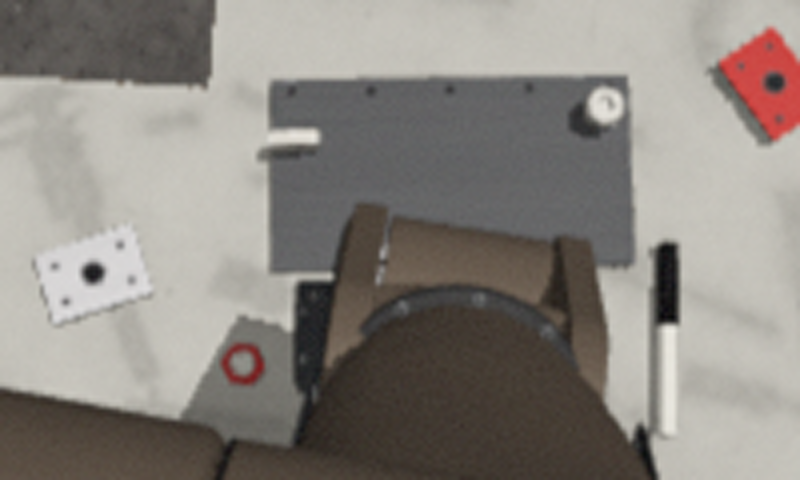

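```bash
python3 -m inch '{"hand":[0.13,0.13,0.13,0.13,0.13],"delta_pos":[[-0.18,0,-0.25],[-0.18,0,-0.22],[-0.18,0,-0.22],[-0.18,0,-0.22],[0,0,0]],"turn":[0,0,0,0,0]}'
python3 -m inch '{"hand":[0.13,0.13,0.13,0.13,0.13],"delta_pos":[[-0.22,0,-0.2],[-0.22,0,-0.2],[-0.22,0,-0.2],[-0.22,0,-0.2],[0,0,0]],"turn":[0,0,0,0,0]}'
python3 - <<'E'
from cell import *
from h import *
for n in("scene",):
    p,d=viewer.read_camera(n); 
    r=p[150:280,190:350] if n=="scene" else p[130:250,170:370]
    cv2.imwrite(f"pics/{n}6.png",cv2.resize(r,None,fx=4,fy=4,interpolation=cv2.INTER_CUBIC))
E
```

```text
t: 7.85
eef_pos: [459.0, -10.0, 124.9]
tcp_rot: [3.141, -0.002, -3.141]
ft_force: [-6.2, 0.1, 4.2]
opening: 0.13
t: 8.35
eef_pos: [468.6, -10.1, 133.0]
tcp_rot: [-3.142, 0.001, -3.141]
ft_force: [-2.4, -0.0, 2.2]
opening: 0.132
```

View pics/scene6.png

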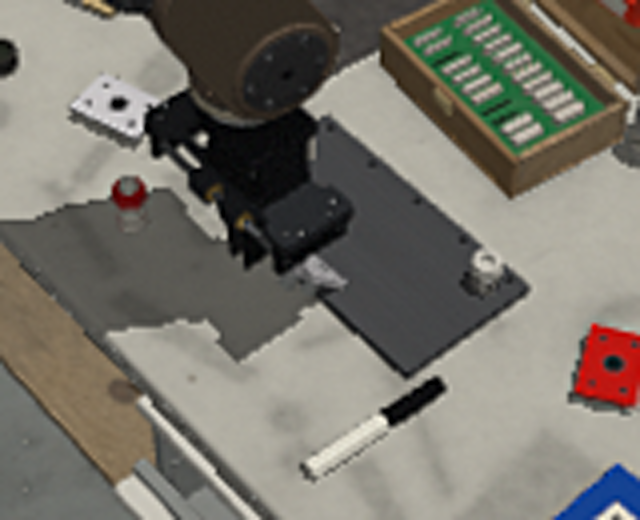

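```bash
python3 -m inch '{"hand":[0.13,0.13,0.13,0.13,0.13,0.13],"delta_pos":[[-0.25,0,-0.18],[-0.25,0,-0.15],[-0.25,0,-0.15],[-0.25,0,-0.12],[-0.25,0,-0.1],[0,0,0]],"turn":[0,0,0,0,0,0]}'
python3 -m inch '{"hand":[0.13,0.13,0.13,0.13,0.13,0.13],"delta_pos":[[-0.25,0,-0.1],[-0.25,0,-0.1],[-0.25,0,-0.1],[-0.25,0,-0.1],[-0.25,0,-0.1],[0,0,0]],"turn":[0,0,0,0,0,0]}'
python3 - <<'E'
from cell import *
from h import *
for n in("scene","top"):
    p,d=viewer.read_camera(n); 
    r=p[150:280,190:350] if n=="scene" else p[130:250,170:370]
    cv2.imwrite(f"pics/{n}7.png",cv2.resize(r,None,fx=4,fy=4,interpolation=cv2.INTER_CUBIC))
E
```

```text
t: 9.0
eef_pos: [481.1, -10.1, 139.8]
tcp_rot: [-3.142, 0.001, -3.141]
ft_force: [-2.1, 0.2, 0.8]
opening: 0.13
t: 9.6
eef_pos: [493.4, -10.1, 144.8]
tcp_rot: [-3.142, 0.001, -3.141]
ft_force: [-0.3, -0.2, -0.4]
opening: 0.124
```

View pics/scene7.png

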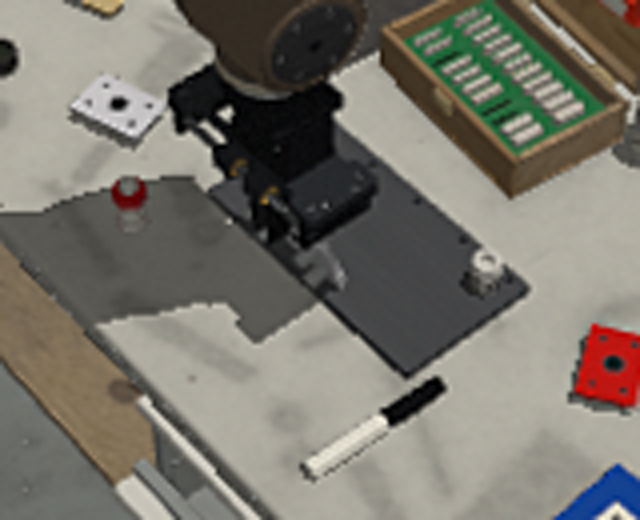

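View pics/top7.png

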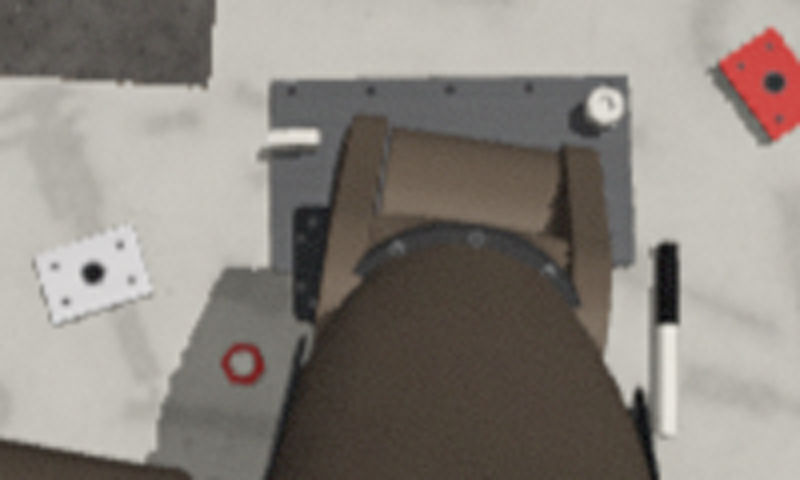

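```bash
python3 -m inch '{"hand":[0.13,0.13,0.13,0.13,0.13,0.13],"delta_pos":[[-0.3,0,0],[-0.3,0,0],[-0.3,0,0],[-0.3,0,0],[-0.3,0,0],[0,0,0]],"turn":[0,0,0,0,0,0]}'
python3 -m inch '{"hand":[0.13,0.13,0.13,0.13,0.13],"delta_pos":[[-0.3,0,0],[-0.3,0,0],[-0.3,0,0],[-0.3,0,0],[0,0,0]],"turn":[0,0,0,0,0]}'
python3 - <<'E'
from cell import *
from h import *
for n in("scene",):
    p,d=viewer.read_camera(n); 
    r=p[150:280,190:350] if n=="scene" else p[130:250,170:370]
    cv2.imwrite(f"pics/{n}8.png",cv2.resize(r,None,fx=4,fy=4,interpolation=cv2.INTER_CUBIC))
E
```

```text
t: 10.3
eef_pos: [508.5, -10.1, 144.7]
tcp_rot: [3.142, 0.0, -3.141]
ft_force: [0.0, 0.3, 0.6]
opening: 0.132
t: 10.8
eef_pos: [520.4, -10.1, 144.7]
tcp_rot: [3.142, 0.0, -3.141]
ft_force: [-0.6, 0.2, -0.4]
opening: 0.129
```

View pics/scene8.png

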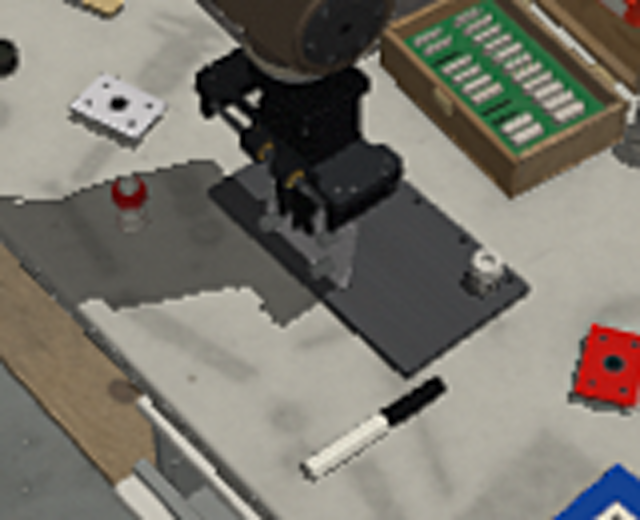

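The plate is about upright and nothing has shifted. I'll push it over.

```bash
python3 -m inch '{"hand":[0.13,0.13,0.13,0.13,0.13,0.13,0.13],"delta_pos":[[-0.25,0,0],[-0.25,0,0],[-0.25,0,0],[-0.25,0,0],[-0.25,0,0],[0,0,0],[0,0,0]],"turn":[0,0,0,0,0,0,0]}'
python3 - <<'E'
from cell import *
from h import *
for n in("scene",):
    p,d=viewer.read_camera(n); 
    r=p[150:280,190:350] if n=="scene" else p[130:250,170:370]
    cv2.imwrite(f"pics/{n}9.png",cv2.resize(r,None,fx=4,fy=4,interpolation=cv2.INTER_CUBIC))
E
```

```text
t: 11.55
eef_pos: [532.5, -10.1, 144.7]
tcp_rot: [3.141, -0.0, -3.141]
ft_force: [0.3, -0.3, 0.3]
opening: 0.129
```

View pics/scene9.png

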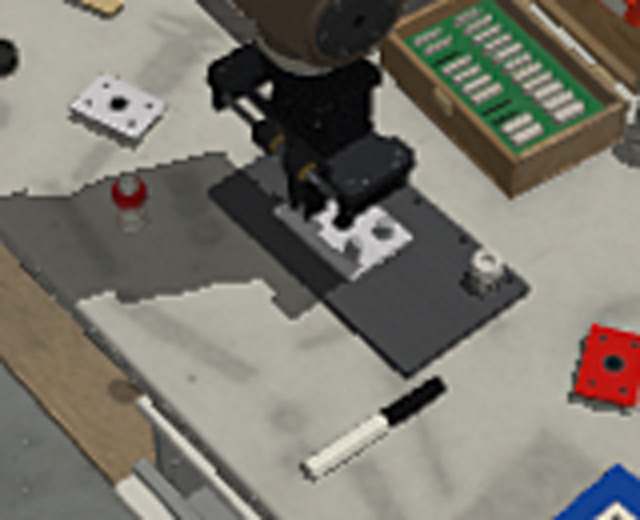

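It has fallen over with its feet up, lying on the bench plate. I'll back off upwards and towards the robot, then check.

```bash
python3 -m inch '{"hand":[0.13,0.13,0.13,0.13,0.13,0.13,0.13,0.13,0.13,0.13,0.13],"delta_pos":[[0,0,-2],[0,0,-4],[0,0,-4],[0.5,4,-2],[1,4,-1],[1,4.5,0],[1,4.5,0],[1,4.5,0],[1,4.5,0],[0,3,0],[0,0,0]],"turn":[0,0,0,0,0,0,0,0,0,0,0]}'
python3 - <<'E'
from cell import *
from h import *
for n in("scene","top"):
    p,d=viewer.read_camera(n); c=viewer.get_calibration(n)
    np.savez(f"pics/{n}10.npz",p=p,d=d,**{k:np.array(v) for k,v in c.items()})
    r=p[150:280,190:350] if n=="scene" else p[130:250,170:370]
    cv2.imwrite(f"pics/{n}10.png",cv2.resize(r,None,fx=4,fy=4,interpolation=cv2.INTER_CUBIC))
    W=cloud(d,c); g=p.max(-1); b=(g>110)&(W[...,2]>14)&(W[...,2]<26)&(abs(W[...,0]-575)<62)&(abs(W[...,1]+12)<70)
    print(n,b.sum(),rect(W,b),np.nanmedian(W[b][:,2]))
E
```

```text
t: 12.7
eef_pos: [476.7, 282.9, 274.6]
tcp_rot: [3.141, 0.0, -3.138]
ft_force: [0.3, 0.0, -1.2]
opening: 0.13
scene 319 ((574.4115600585938, -10.19875717163086), (103.92724609375, 75.22172546386719), 89.97663879394531) 20.242706981922993
top 738 ((570.4295654296875, -9.346755981445312), (103.75115203857422, 72.87187957763672), 89.97537994384766) 19.539605267475054
```

View pics/scene10.png

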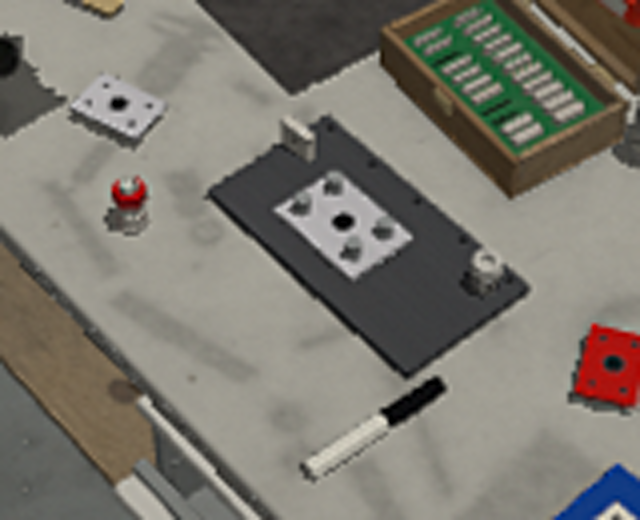

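View pics/top10.png

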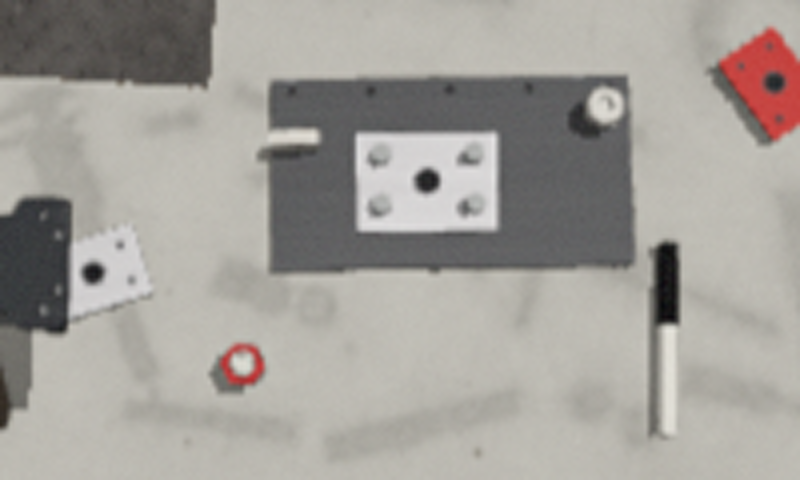

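The pictures show the plate flat on the bench plate, feet up at top-crop (380,155), (470,155), (380,205) and (470,205). The gauge block (293,137), collet (604,105), coupling (243,365) and marker (666,340) are where they were.

```bash
python3 - <<'E'
from cell import *
print(env.state()['t'], ticket.job_done())
E
```

```text
the job is handed in; nothing more can be done
12.8 None
```

The footed plate now lies upside down and flat on the bench plate, all four feet up, and the job is handed in at t = 12.8 s.

- **What I did:** With the fingers nearly closed, I pushed the plate square against the bench plate's near edge. I then moved the fingertips forward and up until it tipped on that edge, and pushed it past upright so it fell over. It was never gripped. The largest push I read was about 28 N, though I only took readings between moves.
- **Position of the plate:** It is centred at about (570, -9) mm from the top camera and about 4 mm further in x from the scene camera. It is within 0.1 degree of square and lies entirely on the bench plate, which spans x 509 to 649 mm and y -158 to 100 mm.
- **Height:** Its upward-facing surface measures 19.5 to 20.2 mm against an expected 20 mm, so it lies flat.
- **Other things:** By eye, the gauge block, collet, coupling, marker and both look-alike plates are where they were. I did not re-check the loupe, setting ring or screwdriver at the end; they were well away from the work.
- **Robot:** The arm is clear and touching nothing.

No check failed. The one disagreement was the 4 mm in x between the two cameras. That exceeds the quoted 2 mm calibration, but the plate is fully on the bench plate by either reading.

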